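# Dock the vial tray and latch it

## Robot

A 6-joint arm with a two-finger parallel gripper is mounted at the origin on a cart in front of the work surface, level with it; the furniture and walls round the work are solid. World frame = base frame: x ahead of the robot, y to its left, z up, the work surface at z = 0. Lengths are in m, angles in degrees, forces in N, time in s.
With the tool pointing down it reaches from about 0.375 to 0.9 m from the base axis. Payload 3.1 kg.
Tool frame: the origin (TCP) lies between the finger pads; the fingertips stand 22 mm ahead of it and the grasp point (between the pads) lies 3 mm ahead of it; z points along the fingers, y is the line along which they close (so a half turn about z gives the same grasp; the last joint's range is limited). The gripper opens to 87 mm and grips with 3 to 60 N. Pads are 19 mm wide; open, the fingers measure 117 mm over their backs; the gripper's body (75 mm by 190 mm) begins 51 mm behind the grasp point.
Start: joints at [-77.034, 30.224, 82.088, -0, 67.689, -10.227], TCP at [0.246, -0.574, 0.245] pointing down, gripper open.
Joint ranges: [-176.69, 176.69], [-43.24, 126.21], [12.49, 139.97], [-82, 262], [0, 151.66], [-163.58, 163.58]. Speed limits (degrees/s): [159.86, 159.86, 180, 180, 180, 180].

## Interface

Orientations are given as a 3x3 rotation matrix whose columns are the frame's x, y, z axes.
In Python, from rig import bot, capture, search_frame, outline_of, spot_point gives the robot as it stands.
- The arm moves only by the tool jog_arm, never from a script. Its argument "rows" is text: rows parted by semicolons, each of 7 numbers parted by spaces: the opening, from 0 (shut) to 1 (fully open), then the shift along the tool's x, y, z as a fraction of full scale, then the turn, a rotation vector about the tool's x, y, z as a fraction of full scale. A call has 1 to 20 rows; each row is the pose to reach, as a shift and turn from the pose commanded when the call began, along the tool's axes at that moment; what a row does not reach only later rows make up. Full scale, the value 1, is 0.5 m for a shift and pi/4 rad for a turn. A row lasts 1/12 s, in which the tool goes at most 41.7 mm and 7.16 degrees, less where a joint would pass 70% of its speed; a pose out of reach is approached as far as the arm can. A call with a number of a shift or a turn outside -1 to 1 is refused whole. A call with a gripper value outside its range is refused whole. The fingers move at their own pace and stop on an object; the grip force is fixed at half the most. Time passes only in rows, so rows that repeat a pose let the fingers close. It gives the time, the measured TCP pose, the force, the opening and the grip force at its end, in the units of the state.
- bot.read_state(): the state, without advancing time (a new reading comes with each control period).
- capture(name): name is "scene" or "side" or "wrist"; returns a dict with "pixels" (400x640x3 uint8, red, green, blue), "fx", "fy", "cx", "cy" (pixels), "R" (3x3) and "t" (3): a world point X has camera coordinates R X + t; the wrist camera has in their place "mount" (4x4, takes a point from camera to tool coordinates, whose origin is the TCP and whose axes are the flange's). Camera axes: x right, y down, z forward; pixel columns grow to the right and rows downward; lengths in m; the calibration is good to about 2 mm. A picture is of the moment at which its call begins: read the wrist's pose just before it. There is no depth.
- bot.hand_in(): hands the job in; it is judged then, once.
Trained networks look in a picture, given as the dict that the camera call returned (one of the last four; its "shot" number tells which), for a name from the list of things; names that differ only in an ending like _2 or _b are one class to them, and where a whole thing is asked for, a point or a joint stands for the part that bears it (a point fixed in the world has none). Each returns a list of dicts, best first, with "conf" (0 to 1); they miss things now and then, are a little off and sometimes report something else, mostly with a low value. They report only what shows in the picture. A call takes as long as a camera call. They do not tell look-alikes from the thing itself.
- search_frame(label, picture): "point" ([x, y, z] in m, in world coordinates, good to about 4 mm: the middle of the surface that is visible of it).
- outline_of(label, picture): "region" (400x640 bool, what is visible of it).
- spot_point(label, picture): "point" ([x, y, z] in m, in world coordinates, good to about 4 mm: a listed point, or the origin of a listed thing).
The state is a dict: "time_s": time; "joint_positions": joint angles; "qvel": joint speeds; "tau": joint torques, N m; "position": TCP position; "tcp_rot": TCP orientation; "force": force on the tool from outside, world axes, zero at the start; "moment": the same for the moment, N m; "opening": opening from 0.0 (shut) to 1.0 (fully open); "grasp_force": force on a finger pad.
Only numpy, scipy, OpenCV 4.12 (cv2) and the standard library are available. Lean on these libraries where they do the work, as an engineer would, in place of code of your own. Each camera call takes 0.05 s, during which the arm holds its last target. There are 200 camera calls.

## Task

Slide the tray with the three vials along the bench into the metal docking frame until it is fully home against the back stop, then swing the latch on the frame's left rail round until it lies straight across the mouth behind the tray. Do not lift the tray, keep the vials standing in it, and leave the other things on the bench where they are.

Things in the scene. Friction and masses are not known exactly. Their poses are not given: they have to be found in the camera images.
- tray: loose grey plastic open tray, 90 mm (its x) by 120 mm (its y) by 26 mm high, walls 4 mm, on the bench, three bays side by side along y, a vial in each. Origin: centre of its underside. Plain upright outer faces, good to push on. About 0.25 to 0.5 kg plus the vials; friction about 0.6. Its -x face is nearest the robot at the start and must be so at the end.
- dock: dark steel U-shaped docking frame screwed to the bench, open on its -x side, towards the robot. Origin: on the bench, where the centre of the tray's underside lies when the tray is fully home, their axes then parallel. Side rails 14 mm high along x, inner faces at y = +-65 mm (10 mm more than the tray's width), from x = -74 mm to the back stop, whose face is at x = +45 mm.
- latch (a joint): bright steel latch on the left (+y) rail: blade angle in rad. 0 = closed (stop), blade along the dock's -y, straight across the mouth just behind the tray; it grows clockwise seen from above: 1.57 = blade along the dock's -x, 3.14 = along +y, away from the mouth (stop). It stays where it is left; about 1 N at the peg turns it.
- latch_peg (a point): half-way up the upright black plastic grip peg near the blade's end: round, 12 mm thick (13 mm at the top), from 23 to 55 mm above the bench; this point is 39 mm above the bench and 42 mm from the pivot. The peg's round shape lets it turn in a grip.
- latch_pivot (a point): point on the latch's vertical pivot axis, at x = -59, y = +72 mm of the dock, 19 mm above the bench (fixed to the dock). The blade reaches 50 mm from the axis, is 18 mm wide and 15 to 23 mm above the bench; closed, it clears a tray that is fully home by 5 mm
- dock_mouth (a point): middle of the frame's entrance, at x = -113, y = 0 mm of the dock, on the bench. Two guides 14 mm high funnel in from here to the rails: inner faces from about (x -113, y +-77) to (x -74, y +-66) mm of the dock
- tray_vial_1: pale vial with blue cap, about 31 mm thick and 58 mm tall, loose, standing in the tray's -y bay. Origin: centre of its underside, 4 mm above the bench
- tray_vial_2: pale vial with blue cap, about 31 mm thick and 58 mm tall, loose, standing in the tray's middle bay. Origin: centre of its underside, 4 mm above the bench
- tray_vial_3: pale vial with blue cap, about 31 mm thick and 58 mm tall, loose, standing in the tray's +y bay. Origin: centre of its underside, 4 mm above the bench
- spare_vial: small brown glass vial with grey cap, 23x26x46 mm, standing beside the frame's left rail; not to be moved. Origin: centre of its underside
- amber_vial: brown glass vial, 36 mm across, 75 mm tall, standing beside the frame's right rail; not to be moved. Origin: centre of its underside
- pen_blue: white marker pen with blue cap, 98 mm long, 17 mm thick, lying at the right by the hood's side panel; not to be moved. Origin: centre of its underside
- clip: small red clip, 12x44x9 mm, lying at the right by the hood's side panel; not to be moved. Origin: centre of its underside
Mind the look-alikes: they are no part of the job. Leave any red or yellow look-alike of the tray_vial_3 alone.

How it is judged (in metres and radians):
On the way, in this order (a step that is already met when the one before it is completed fails the run):
1. the tray is fully home against the back stop of the frame, with the vials standing in it (x of tray in the frame of dock between -0.006 and 0.006 m and y of tray in the frame of dock between -0.012 and 0.012 m and angle between the x axis of tray and the x axis of dock, either way round below 0.12 rad and height (world z) of tray below 0.008 m and angle between each of tray_vial_1, tray_vial_2, tray_vial_3's own z axis and vertical below 0.2 rad and y of tray_vial_1 in the frame of tray between -0.0585 and -0.0185 m and x of tray_vial_1 in the frame of tray between -0.05 and 0.05 m and height (world z) of each of tray_vial_1, tray_vial_2, tray_vial_3 below 0.02 m and y of tray_vial_2 in the frame of tray between -0.02 and 0.02 m and x of tray_vial_2 in the frame of tray between -0.05 and 0.05 m and y of tray_vial_3 in the frame of tray between 0.0185 and 0.0585 m and x of tray_vial_3 in the frame of tray between -0.05 and 0.05 m), for 0.2 s.
2. the latch is closed across the mouth (value of joint latch below 0.15 rad), for 0.2 s.
At the end, for the whole second after the job is handed in: The tray stands on the bench at rest, its centre within 6 mm of fully home along the frame and between the rails, the three vials upright in their bays, and the latch within 0.15 rad of straight across the mouth (all of step 1 and value of joint latch below 0.15 rad and linear speed of tray below 0.01 m/s); the robot touches nothing.
It fails at once if the tray is lifted or tipped (height (world z) of tray above 0.02 m or angle between tray's own z axis and vertical above 0.25 rad).
It fails at once if a vial in the tray falls over (angle between any of tray_vial_1, tray_vial_2, tray_vial_3's own z axis and vertical above 0.7 rad).
It fails at once if another thing on the bench is moved or knocked over (moved by more than 30 mm) (distance of any of spare_vial, amber_vial, pen_blue, clip from where it was at the start of the episode above 0.03 m).
It also fails if it takes over 61 s, if anything falls off the work surface, if the arm or the gripper's body presses on something with over 40 N, if the wrist force passes 120 N, or if a joint passes its speed limit or range.

## Working session

There is one attempt and no reset: what is moved stays moved. The work goes in short steps, Python scripts to look and compute and a tool call to move; the robot and the scene stay as the last step left them, time stands still between calls to the robot, and variables do not carry over. Pictures are saved under pics/ and viewed, at most 10 in all, crops included, and the job is handed in when it is done.

Besides the shell and the picture viewer there is one more tool, called after "Emit:" by a JSON object that holds its "method" and its "body", one argument or row to a line. jog_arm: Moves the arm, as the interface text tells. Its arguments: {"type":"object","properties":{"rows":{"type":"string"}},"required":["rows"]}

```bash
mkdir -p pics
cat > h.py <<'E'
import numpy as np, cv2
from rig import bot, capture, search_frame, outline_of, spot_point
def save(p,n): cv2.imwrite('pics/'+n,cv2.cvtColor(p['pixels'],cv2.COLOR_RGB2BGR))
def proj(p,X):
    c=p['R']@np.asarray(X)+p['t']; return (round(c[0]/c[2]*p['fx']+p['cx']),round(c[1]/c[2]*p['fy']+p['cy']))
E
python3 - <<'E'
from h import *
s=bot.read_state(); print(s)
for n in('scene','side'):
    p=capture(n); save(p,n+'1.png')
    p={k:(np.array(v) if k in'Rt' else v) for k,v in p.items()}
    for l in ['tray','dock','latch_peg','latch_pivot','dock_mouth','tray_vial_1','spare_vial','amber_vial']:
        print(n,l,[(np.round(d['point'],3).tolist(),round(d['conf'],2),proj(p,d['point'])) for d in spot_point(l,p)])
E
```

```text
{'time_s': 0.0, 'joint_positions': array([-7.70335576e+01,  3.02798379e+01,  8.21571487e+01,  1.37436408e-03,
        6.76898523e+01, -1.02281992e+01]), 'qvel': array([-0.00028985, -0.05942695, -0.06353431,  0.07776626,  0.0403275 ,
        0.06220023]), 'tau': array([ 4.85792407e-04, -4.40042245e+01, -1.76594102e+01,  6.35052030e-02,
        5.83804341e-02, -1.59713891e-04]), 'position': array([ 0.24602524, -0.57378339,  0.24355802]), 'tcp_rot': array([[ 9.19175872e-01,  3.93847040e-01, -4.75097141e-04],
       [ 3.93847108e-01, -9.19173422e-01,  2.16228620e-03],
       [ 4.14913354e-04, -2.17463693e-03, -9.99997549e-01]]), 'force': array([ 0.13247554, -0.72821236,  0.29510776]), 'moment': array([ 0.00887459, -0.07320808,  0.01281799]), 'grasp_force': 0.0, 'opening': 1.002681875789119}
scene tray [([0.47, 0.107, 0.003], 0.74, (345, 236))]
scene dock [([0.66, 0.123, 0.002], 0.87, (290, 203)), ([0.592, 0.243, 0.038], 0.63, (259, 216))]
scene latch_peg [([0.59, 0.24, 0.04], 0.76, (261, 216))]
scene latch_pivot [([0.605, 0.199, 0.018], 0.73, (274, 216))]
scene dock_mouth []
scene tray_v
[... 319 characters left out ...]
08))]
scene amber_vial [([0.669, 0.007, -0.002], 0.79, (325, 191))]
side tray [([0.469, 0.106, 0.0], 0.98, (353, 228))]
side dock [([0.662, 0.123, -0.006], 0.67, (272, 213))]
side latch_peg [([0.593, 0.24, 0.039], 0.59, (261, 223))]
side latch_pivot [([0.61, 0.2, 0.025], 0.7, (268, 219)), ([0.479, 0.141, 0.003], 0.58, (339, 233))]
side dock_mouth []
side tray_vial_1 [([0.407, 0.266, 0.002], 0.9, (337, 274)), ([0.48, 0.144, 0.003], 0.86, (338, 233)), ([0.498, 0.244, -0.002], 0.74, (302, 256)), ([0.466, 0.069, 0.006], 0.7, (363, 219)), ([0.472, 0.103, 0.005], 0.54, (352, 225))]
side spare_vial [([0.687, 0.222, 0.003], 0.58, (233, 225))]
side amber_vial [([0.668, 0.012, 0.0], 0.61, (299, 192))]
```

View pics/scene1.png

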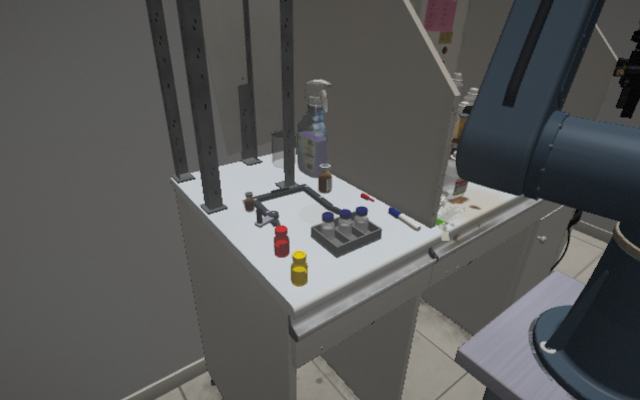

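Run:
```python
import cv2
i=cv2.imread('pics/side1.png'); cv2.imwrite('pics/side1c.png',cv2.resize(i[130:330,180:440],None,fx=3,fy=3,interpolation=cv2.INTER_CUBIC))
```

```text
(no output)
```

View pics/side1c.png

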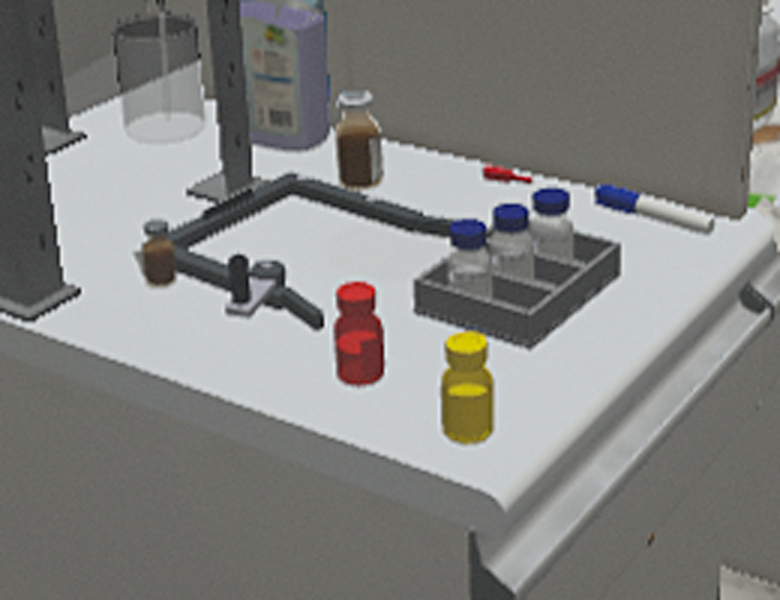

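The tray with the three blue-capped vials is at scene (345,236), the dock at (290,203), and the latch peg at (260,215), open along +y. Look-alikes are red at (281,243), yellow at (299,270), brown spare at (248,205) and amber at (325,180). The tray is the only one, so the choice is clear. A tall side panel stands between the arm and the tray, so I'll measure it first.

Run:
```python
from h import *
p=capture('scene');R=np.array(p['R']);t=np.array(p['t']);C=-R.T@t;print('cam',C)
def ray(u,v): return R.T@np.array([(u-p['cx'])/p['fx'],(v-p['cy'])/p['fy'],1])
for u,v in [(436,223),(360,188),(432,252),(294,330),(174,180),(421,228)]:
    d=ray(u,v); print((u,v),C-d*C[2]/d[2])
d=ray(436,223);F=C-d*C[2]/d[2]
for u,v in [(455,97),(405,0)]:
    d=ray(u,v); s=(F[1]-C[1])/d[1]; print('panel pt',C+s*d)
for l in ['pen_blue','clip']: print(l,[d['point'] for d in spot_point(l,p)][:1])
```

```text
cam [-0.03699009  0.56809281  0.45917668]
(436, 223) [ 0.39193462 -0.10246798  0.        ]
(360, 188) [ 0.62521418 -0.07928693  0.        ]
(432, 252) [ 3.25067790e-01 -3.81233637e-03 -5.55111512e-17]
(294, 330) [0.31981665 0.33645733 0.        ]
(174, 180) [0.95091691 0.30739616 0.        ]
(421, 228) [ 0.39801231 -0.05707446  0.        ]
panel pt [ 0.40414718 -0.10246798  0.28494008]
panel pt [ 0.56179213 -0.10246798  0.44951906]
pen_blue [[0.4412, -0.0455, -0.0027]]
clip [[0.5722, -0.0552, 0.003]]
```

Emit:
{"method": "jog_arm", "body": {
  "rows": "1 0 -0.38 -0.41 0 0 0;1 0 -0.38 -0.41 0 0 0;1 0 -0.38 -0.41 0 0 0;1 0 -0.38 -0.41 0 0 0;1 0 -0.38 -0.41 0 0 0;1 0 -0.38 -0.41 0 0 0;1 0 -0.38 -0.41 0 0 0;1 0 -0.38 -0.41 0 0 0;1 0.33 -0.5 -0.41 0 0 0;1 0.33 -0.5 -0.41 0 0 0;1 0.33 -0.5 -0.41 0 0 0;1 0.33 -0.5 -0.41 0 0 0;1 0.33 -0.5 -0.41 0 0 0;1 0.33 -0.5 -0.41 0 0 0"
}}

```text
time_s: 2.22
position: [0.3009, -0.2779, 0.449]
tcp_rot: [[0.917, 0.399, 0.0], [0.399, -0.917, 0.001], [0.0, -0.001, -1.0]]
force: [0.4, -0.2, 0.2]
opening: 0.998
grasp_force: 0.0
```

Emit:
{"method": "jog_arm", "body": {
  "rows": "0.7 0.27 -0.19 0 0 0 0;0.7 0.27 -0.19 0 0 0 0;0.7 0.27 -0.19 0 0 0 0;0.7 0.27 -0.19 0 0 0 0;0.7 0.44 -0.42 0 0 0 0;0.7 0.44 -0.42 0 0 0 0;0.7 0.44 -0.42 0 0 0 0;0.7 0.44 -0.42 0 0 0 0;0.7 0.56 -0.6 0.06 0 0 0.82;0.7 0.56 -0.6 0.06 0 0 0.82;0.7 0.56 -0.6 0.06 0 0 0.82;0.7 0.56 -0.6 0.06 0 0 0.82;0.7 0.56 -0.6 0.06 0 0 0.82;0.7 0.56 -0.6 0.06 0 0 0.82;0.7 0.56 -0.6 0.06 0 0 0.82"
}}

```text
time_s: 3.47
position: [0.4394, 0.1051, 0.4186]
tcp_rot: [[0.971, -0.239, -0.001], [-0.239, -0.971, -0.001], [-0.001, 0.001, -1.0]]
force: [1.2, -0.6, -0.1]
opening: 0.697
grasp_force: 0.0
```

```bash
cat >> h.py <<'E'
def wrist(n):
    s=bot.read_state(); p=capture('wrist'); save(p,n)
    T=np.eye(4);T[:3,:3]=s['tcp_rot'];T[:3,3]=s['position'];M=np.linalg.inv(T@np.array(p['mount']))
    p['Rw']=M[:3,:3];p['tw']=M[:3,3]; return p
def wproj(p,X):
    c=p['Rw']@np.asarray(X)+p['tw']; return (round(c[0]/c[2]*p['fx']+p['cx']),round(c[1]/c[2]*p['fy']+p['cy']))
def unproj(p,u,v,z):
    C=-p['Rw'].T@p['tw']; d=p['Rw'].T@np.array([(u-p['cx'])/p['fx'],(v-p['cy'])/p['fy'],1]); return C+d*(z-C[2])/d[2]
E
python3 - <<'E'
from h import *
p=wrist('w1.png')
for l in ['tray','dock','latch_peg','latch_pivot','dock_mouth','tray_vial_1','amber_vial','spare_vial']:
    print(l,[(np.round(d['point'],3).tolist(),round(d['conf'],2),wproj(p,d['point'])) for d in spot_point(l,p)])
E
```

```text
tray [([0.469, 0.105, 0.001], 0.7, (318, 147))]
dock [([0.689, 0.218, 0.003], 0.29, (222, 36))]
latch_peg [([0.597, 0.243, 0.04], 0.77, (219, 93))]
latch_pivot [([0.606, 0.204, 0.017], 0.6, (243, 83))]
dock_mouth []
tray_vial_1 [([0.412, 0.263, -0.001], 0.8, (247, 196)), ([0.474, 0.106, 0.004], 0.7, (318, 145)), ([0.498, 0.246, 0.001], 0.65, (241, 150)), ([0.484, 0.142, 0.002], 0.57, (297, 144)), ([0.467, 0.064, 0.002], 0.55, (340, 143))]
amber_vial [([0.668, 0.008, 0.002], 0.64, (346, 16)), ([0.604, 0.208, 0.019], 0.6, (241, 85))]
spare_vial [([0.689, 0.218, 0.004], 0.64, (222, 36))]
```

View pics/w1.png

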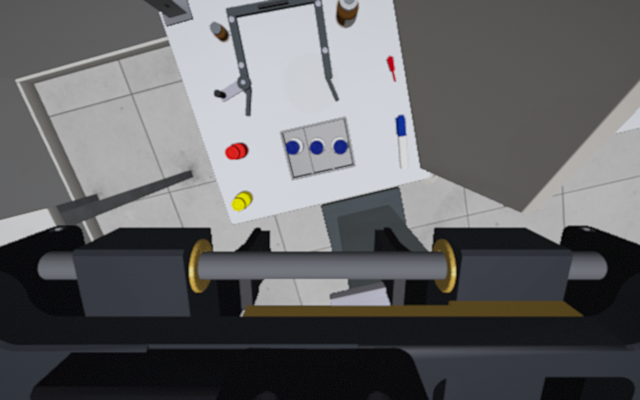

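The wrist view shows the tray at about (318,148) and the rails at about (238,50) and (323,40), with the latch blade pointing left from (243,83). Next I'll take a close crop for the yaws.

Run:
```python
import cv2
i=cv2.imread('pics/w1.png'); cv2.imwrite('pics/w1c.png',cv2.resize(i[0:190,200:380],None,fx=3.15,fy=3.15,interpolation=cv2.INTER_CUBIC))
```

```text
(no output)
```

View pics/w1c.png

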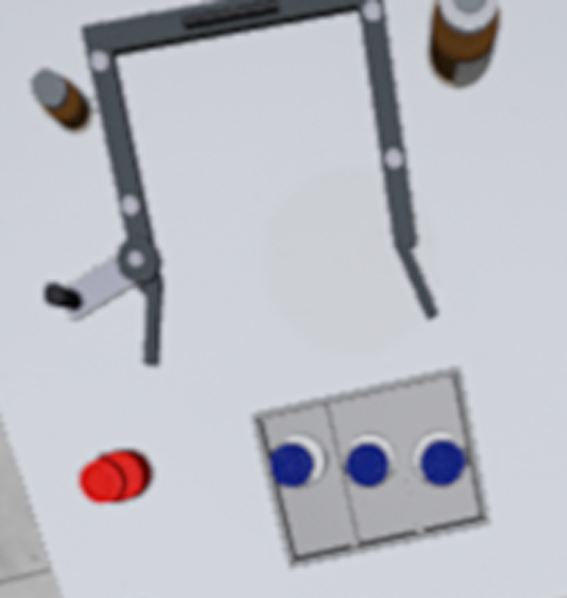

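Run:
```python
from h import *
p=wrist('w2.png'); U=lambda u,v,z: unproj(p,200+u/3.15,v/3.15,z)
a=lambda d: np.degrees(np.arctan2(d[1],d[0]))
T=[U(*c,.026) for c in[(255,413),(460,370),(487,518),(292,563)]]
print('tray',np.round(T,3).tolist(),'c',np.mean(T,0)); print('yaw',a(T[0]-T[3]),a(T[1]-T[2]),a(T[0]-T[1])-90,a(T[3]-T[2])-90)
D=[U(*c,.014) for c in[(118,55),(362,12),(152,240),(393,245)]]
print('dock',np.round(D,3).tolist()); print('yaw',a(D[0]-D[2]),a(D[1]-D[3]),a(D[0]-D[1])-90)
B=[U(*c,.014) for c in[(100,62),(130,205),(372,10),(394,158)]]
print('bolts',np.round(B,3).tolist(),a(B[0]-B[1]),a(B[2]-B[3]),a(B[0]-B[2])-90)
for n in ('scene','side'):
    q=capture(n); print([np.round(d['point'],4) for l in('latch_pivot','dock','latch_peg') for d in spot_point(l,q)[:1]])
```

```text
tray [[0.513, 0.163, 0.026], [0.509, 0.047, 0.026], [0.425, 0.05, 0.026], [0.427, 0.165, 0.026]] c [0.46845262 0.10633235 0.026     ]
yaw -1.3721500752918487 -1.838962595624197 -2.2516087685056334 -0.6297275036850181
dock [[0.705, 0.185, 0.014], [0.694, 0.057, 0.014], [0.615, 0.195, 0.014], [0.582, 0.067, 0.014]]
yaw -6.029861990800577 -5.4455113743013746 -4.885922723186383
bolts [[0.704, 0.195, 0.014], [0.635, 0.201, 0.014], [0.694, 0.051, 0.014], [0.623, 0.057, 0.014]] -4.684539845824038 -4.298086803158516 -4.153073076108228
[array([0.607 , 0.1998, 0.0172]), array([0.6562, 0.1232, 0.0018]), array([0.5908, 0.2397, 0.037 ])]
[array([0.611 , 0.1995, 0.0197]), array([ 0.6638,  0.123 , -0.0037]), array([0.6887, 0.2207, 0.0011])]
```

Tray: centre (.469,.106), yaw about -1.5°. Dock: (.658,.124), yaw about -5°. The tray therefore sits 34 mm right of the dock axis. I'll push it sideways first with two fingers along its -y face, then push it in from behind.

Emit:
{"method": "jog_arm", "body": {
  "rows": "0.7 0.056 -0.014 0.33 0 0 -1;0.7 0.056 -0.014 0.33 0 0 -1;0.7 0.056 -0.014 0.33 0 0 -1;0.7 0.056 -0.014 0.33 0 0 -1;0.7 0.056 -0.014 0.33 0 0 -1;0.7 0.056 -0.014 0.33 0 0 -1;0.7 0.056 -0.014 0.33 0 0 -1"
}}

```text
time_s: 4.95
position: [0.4672, 0.1065, 0.2531]
tcp_rot: [[0.852, 0.524, -0.003], [0.524, -0.852, 0.0], [-0.003, -0.002, -1.0]]
force: [0.2, 0.1, -0.5]
opening: 0.701
grasp_force: 0.0
```

Emit:
{"method": "jog_arm", "body": {
  "rows": "0.7 0 0 0 0 0 -1;0.7 0 0 0 0 0 -1;0.7 0 0 0 0 0 -1;0.7 0 0 0 0 0 -1;0.7 0 0 0 0 0 -1;0.7 0 0 0 0 0 -1;0.7 0 0 0 0 0 -1"
}}

```text
time_s: 5.53
position: [0.4676, 0.1065, 0.2546]
tcp_rot: [[0.232, 0.973, 0.0], [0.973, -0.232, -0.0], [-0.0, 0.0, -1.0]]
force: [0.0, -0.2, 0.3]
opening: 0.703
grasp_force: 0.0
```

Emit:
{"method": "jog_arm", "body": {
  "rows": "0.7 0 0 0 0 0 -0.19;0.7 0 0 0 0 0 -0.19;0.7 0 0 0 0 0 -0.19"
}}

```text
time_s: 5.78
position: [0.4676, 0.1065, 0.2546]
tcp_rot: [[0.091, 0.996, 0.0], [0.996, -0.091, 0.0], [0.0, 0.0, -1.0]]
force: [0.8, 0.4, 0.0]
opening: 0.704
grasp_force: 0.0
```

Emit:
{"method": "jog_arm", "body": {
  "rows": "0.6 -0.17 0 0 0 0 0;0.6 -0.17 0 0 0 0 0;0.6 -0.17 0 0 0 0 0;0.6 -0.17 0 0.43 0 0 0;0.6 -0.17 0 0.43 0 0 0;0.6 -0.17 0 0.43 0 0 0;0.6 -0.17 0 0.43 0 0 0;0.6 -0.17 0 0.43 0 0 0;0.6 -0.17 0 0.43 0 0 0;0.6 -0.17 0 0.44 0 0 0;0.6 -0.17 0 0.44 0 0 0"
}}

```text
time_s: 6.7
position: [0.4602, 0.0219, 0.0348]
tcp_rot: [[0.091, 0.996, 0.0], [0.996, -0.091, 0.0], [0.0, 0.0, -1.0]]
force: [0.6, -0.5, 0.8]
opening: 0.601
grasp_force: 0.0
```

Run:
```python
from h import *
p=capture('side'); i=p['pixels'][130:330,230:490]; cv2.imwrite('pics/s2.png',cv2.cvtColor(cv2.resize(i,None,fx=3,fy=3,interpolation=cv2.INTER_CUBIC),cv2.COLOR_RGB2BGR))
```

```text
(no output)
```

View pics/s2.png

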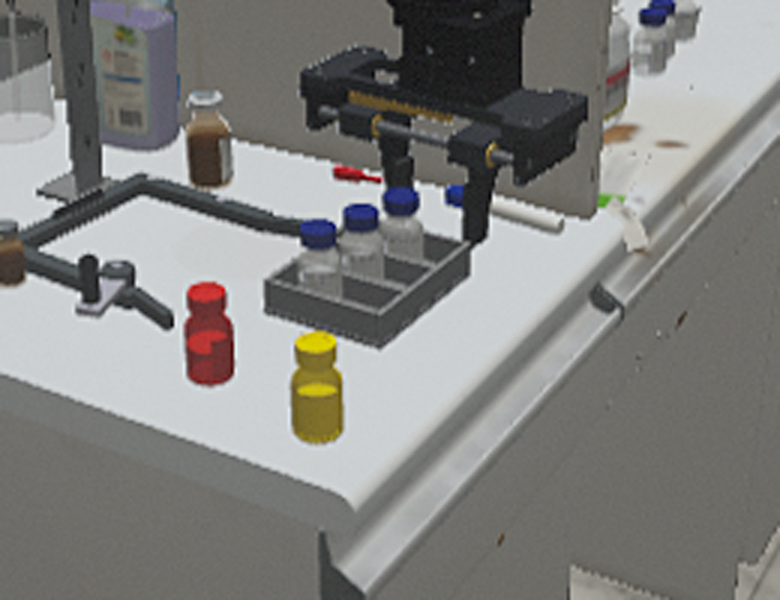

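The fingers stand just beyond the tray's right wall, at about (400,170) and (480,220) in the crop, clear of pen and panel. Now I'll push it sideways.

Emit:
{"method": "jog_arm", "body": {
  "rows": "0.6 0.01 0.014 0 0 0 0;0.6 0.015 0.014 0 0 0 0;0.6 0.02 0.014 0 0 0 0;0.6 0.026 0.014 0 0 0 0;0.6 0.032 0.014 0 0 0 0;0.6 0.038 0.014 0 0 0 0;0.6 0.044 0.014 0 0 0 0;0.6 0.05 0.014 0 0 0 0;0.6 0.056 0.014 0 0 0 0;0.6 0.062 0.014 0 0 0 0;0.6 0.068 0.014 0 0 0 0;0.6 0.074 0.014 0 0 0 0;0.6 0.08 0.014 0 0 0 0;0.6 0.086 0.014 0 0 0 0;0.6 0.092 0.014 0 0 0 0;0.6 0.097 0.014 0 0 0 0;0.6 0.1 0.014 0 0 0 0;0.6 0.1 0.014 0 0 0 0"
}}

```text
time_s: 8.25
position: [0.4712, 0.0716, 0.0345]
tcp_rot: [[0.09, 0.996, -0.0], [0.996, -0.09, 0.0], [0.0, -0.0, -1.0]]
force: [0.8, -1.4, 0.7]
opening: 0.599
grasp_force: 0.5
```

Emit:
{"method": "jog_arm", "body": {
  "rows": "0.6 -0.02 0 0 0 0 0;0.6 -0.02 0 0 0 0 0;0.6 -0.02 0 -0.44 0 0 0;0.6 -0.02 0 -0.44 0 0 0;0.6 -0.02 0 -0.44 0 0 0;0.6 -0.02 0 -0.44 0 0 0;0.6 -0.02 0 -0.44 0 0 0;0.6 -0.02 0 -0.44 0 0 0;0.6 0.1 -0.16 -0.44 0 0 0.5;0.6 0.1 -0.16 -0.44 0 0 1;0.6 0.1 -0.16 -0.44 0 0 1;0.6 0.1 -0.16 -0.44 0 0 1;0.6 0.1 -0.16 -0.44 0 0 1;0.6 0.1 -0.16 -0.44 0 0 1;0.6 0.1 -0.16 -0.44 0 0 1;0.6 0.1 -0.16 -0.44 0 0 1"
}}

```text
time_s: 9.58
position: [0.3955, 0.1281, 0.2543]
tcp_rot: [[0.769, 0.64, -0.001], [0.64, -0.769, 0.001], [-0.0, -0.001, -1.0]]
force: [0.4, 0.0, -0.9]
opening: 0.601
grasp_force: 0.0
```

Emit:
{"method": "jog_arm", "body": {
  "rows": "0.6 0 0 0 0 0 1;0.6 0 0 0 0 0 1;0.6 0 0 0 0 0 1;0.6 0 0 0 0 0 1;0.6 0 0 0 0 0 1;0.6 0 0 0 0 0 1;0.6 0 0 0 0 0 1"
}}

```text
time_s: 10.17
position: [0.3957, 0.1279, 0.2543]
tcp_rot: [[0.996, -0.094, -0.001], [-0.094, -0.996, 0.0], [-0.001, -0.0, -1.0]]
force: [-0.1, -0.1, 0.0]
opening: 0.6
grasp_force: 0.0
```

Run:
```python
from h import *
s=bot.read_state(); print(s['position'],s['tcp_rot'][:,0])
p=wrist('w3.png')
for l in ['tray','dock','latch_peg','latch_pivot','tray_vial_1','amber_vial']:
    print(l,[(np.round(d['point'],3).tolist(),round(d['conf'],2),wproj(p,d['point'])) for d in spot_point(l,p)])
i=cv2.imread('pics/w3.png'); cv2.imwrite('pics/w3c.png',cv2.resize(i[0:250,140:460],None,fx=2.4,fy=2.4,interpolation=cv2.INTER_CUBIC))
```

```text
[0.39568898 0.12792449 0.25426287] [ 0.99556983 -0.09401873 -0.00109115]
tray [([0.473, 0.144, 0.003], 0.94, (305, 120))]
dock []
latch_peg [([0.596, 0.24, 0.038], 0.7, (200, 8))]
latch_pivot [([0.604, 0.204, 0.015], 0.77, (239, 5))]
tray_vial_1 [([0.49, 0.178, 0.002], 0.91, (276, 108)), ([0.468, 0.105, 0.005], 0.87, (336, 121)), ([0.478, 0.14, 0.006], 0.84, (307, 115)), ([0.496, 0.248, -0.001], 0.84, (222, 109)), ([0.41, 0.266, 0.001], 0.79, (219, 177))]
amber_vial []
```

View pics/w3c.png

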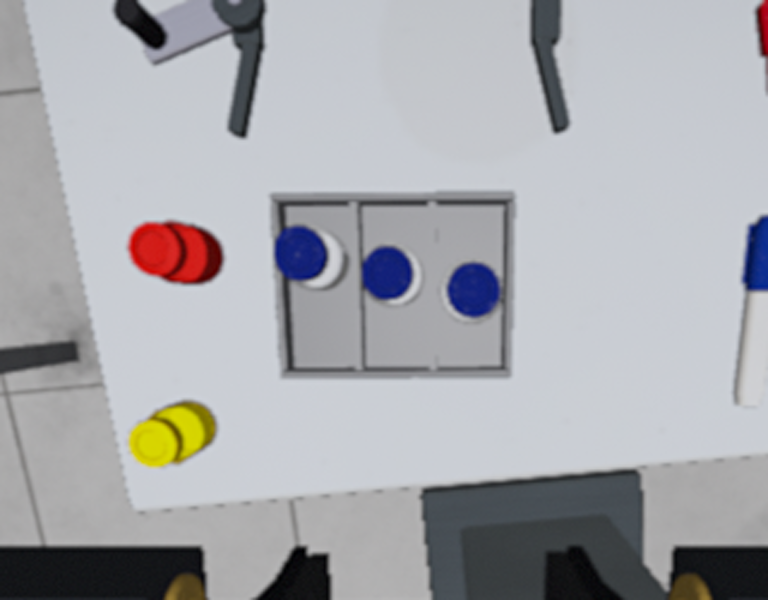

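The tray lies squarely in front of the funnel: tray middle at crop x≈393, mouth middle at ≈400. All vials are standing. Next I'll go down behind it and push in.

Emit:
{"method": "jog_arm", "body": {
  "rows": "0.6 0 -0.042 0 0 0 0;0.6 0 -0.042 0.2 0 0 0;0.6 0 -0.042 0.44 0 0 0;0.6 0 -0.042 0.44 0 0 0;0.6 0 -0.042 0.44 0 0 0;0.6 0 -0.042 0.44 0 0 0;0.6 0 -0.042 0.44 0 0 0;0.6 0.02 -0.042 0.44 0 0 0;0.6 0.03 -0.042 0.44 0 0 0;0.6 0.04 -0.042 0.44 0 0 0;0.6 0.05 -0.042 0.44 0 0 0;0.6 0.06 -0.042 0.44 0 0 0;0.6 0.07 -0.042 0.44 0 0 0;0.6 0.08 -0.042 0.44 0 0 0;0.6 0.09 -0.042 0.44 0 0 0;0.6 0.1 -0.042 0.44 0 0 0;0.6 0.11 -0.042 0.44 0 0 0;0.6 0.12 -0.042 0.44 0 0 0;0.6 0.13 -0.042 0.44 0 0 0;0.6 0.14 -0.042 0.44 0 0 0"
}}

```text
time_s: 12.18
position: [0.4681, 0.1426, 0.0345]
tcp_rot: [[0.996, -0.09, -0.0], [-0.09, -0.996, -0.0], [-0.0, 0.0, -1.0]]
force: [-3.5, 0.3, 2.4]
opening: 0.601
grasp_force: 2.1
```

Emit:
{"method": "jog_arm", "body": {
  "rows": "0.6 0.01 0 0 0 0 0;0.6 0.02 0 0 0 0 0;0.6 0.03 0 0 0 0 0;0.6 0.04 0 0 0 0 0;0.6 0.05 0 0 0 0 0;0.6 0.06 0 0 0 0 0;0.6 0.07 0 0 0 0 0;0.6 0.08 0 0 0 0 0;0.6 0.09 0 0 0 0 0;0.6 0.1 0 0 0 0 0;0.6 0.11 0 0 0 0 0;0.6 0.12 0 0 0 0 0"
}}

```text
time_s: 13.18
position: [0.5287, 0.137, 0.0344]
tcp_rot: [[0.996, -0.09, 0.001], [-0.09, -0.996, -0.0], [0.001, -0.0, -1.0]]
force: [-3.0, -1.2, -1.8]
opening: 0.601
grasp_force: 1.4
```

Run:
```python
from h import *
for n in('side','scene'):
    p=capture(n); print([(l,np.round(d['point'],3).tolist(),round(d['conf'],2)) for l in('tray','tray_vial_1') for d in spot_point(l,p)])
    if n=='side':
        i=p['pixels'][110:310,180:440]; cv2.imwrite('pics/s3.png',cv2.cvtColor(cv2.resize(i,None,fx=3,fy=3,interpolation=cv2.INTER_CUBIC),cv2.COLOR_RGB2BGR))
```

```text
[('tray', [0.583, 0.131, 0.001], 0.56), ('tray_vial_1', [0.494, 0.245, -0.0], 0.92), ('tray_vial_1', [0.406, 0.265, -0.0], 0.83), ('tray_vial_1', [0.601, 0.17, 0.007], 0.67), ('tray_vial_1', [0.588, 0.128, 0.005], 0.54), ('tray_vial_1', [0.58, 0.094, 0.003], 0.51)]
[('tray', [0.57, -0.053, 0.004], 0.45), ('tray_vial_1', [0.499, 0.251, 0.001], 0.96), ('tray_vial_1', [0.41, 0.266, 0.003], 0.81), ('tray_vial_1', [0.581, 0.088, 0.003], 0.76), ('tray_vial_1', [0.6, 0.168, 0.004], 0.62)]
```

View pics/s3.png

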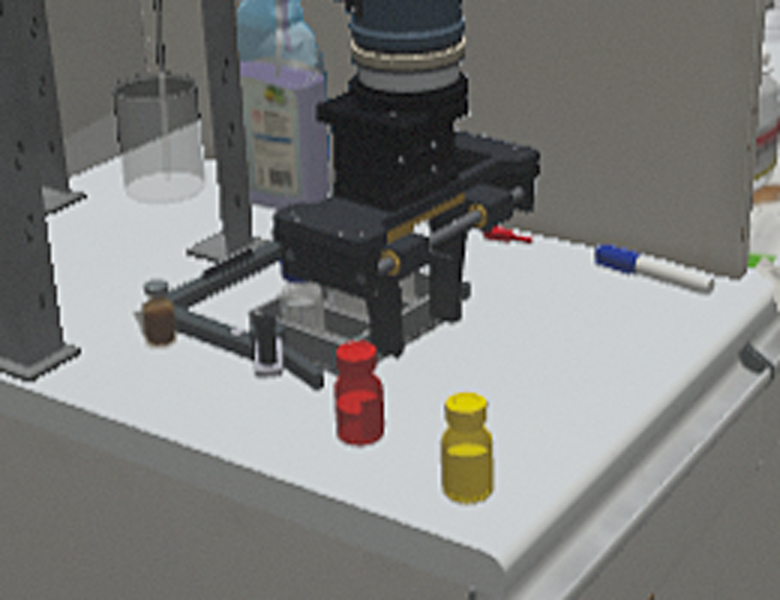

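Run:
```python
from h import *
for n in('side','scene'):
    p=capture(n); print([(l,np.round(d['point'],3).tolist(),round(d['conf'],2)) for l in('latch_peg','latch_pivot','spare_vial') for d in spot_point(l,p)])
```

```text
[('latch_peg', [0.578, 0.232, 0.043], 0.5), ('latch_peg', [0.609, 0.2, 0.025], 0.44), ('latch_peg', [0.566, -0.052, 0.003], 0.39), ('latch_pivot', [0.608, 0.202, 0.02], 0.8), ('spare_vial', [0.69, 0.215, -0.002], 0.49)]
[('latch_peg', [0.574, 0.236, 0.037], 0.71), ('latch_pivot', [0.603, 0.202, 0.023], 0.86), ('spare_vial', [0.69, 0.219, 0.004], 0.62), ('spare_vial', [0.607, 0.201, 0.018], 0.23)]
```

The tray is in the mouth, its vials standing. Its left side is rubbing the latch hub: the peg moved from (.593,.240) to (.576,.234). I'll steer a few mm to the right while pushing.

Emit:
{"method": "jog_arm", "body": {
  "rows": "0.6 0.006 0.0015 0 0 0 0;0.6 0.012 0.003 0 0 0 0;0.6 0.018 0.0045 0 0 0 0;0.6 0.024 0.006 0 0 0 0;0.6 0.03 0.0075 0 0 0 0;0.6 0.036 0.009 0 0 0 0;0.6 0.042 0.01 0 0 0 0;0.6 0.05 0.01 0 0 0 0;0.6 0.06 0.01 0 0 0 0"
}}

```text
time_s: 14.63
position: [0.5569, 0.1294, 0.0344]
tcp_rot: [[0.996, -0.09, -0.001], [-0.09, -0.996, -0.0], [-0.001, 0.0, -1.0]]
force: [-2.0, -0.5, -1.4]
opening: 0.6
grasp_force: 1.1
```

Run:
```python
from h import *
for n in('side','scene'):
    p=capture(n); print([(l,np.round(d['point'],3).tolist(),round(d['conf'],2)) for l in('latch_peg','tray','tray_vial_1','latch_pivot') for d in spot_point(l,p)])
```

```text
[('latch_peg', [0.577, 0.232, 0.042], 0.59), ('latch_peg', [0.661, 0.128, -0.004], 0.16), ('tray', [0.61, 0.121, 0.003], 0.91), ('tray_vial_1', [0.497, 0.245, -0.001], 0.76), ('tray_vial_1', [0.631, 0.163, 0.005], 0.73), ('tray_vial_1', [0.408, 0.27, 0.001], 0.7), ('tray_vial_1', [0.573, 0.231, 0.037], 0.6), ('tray_vial_1', [0.618, 0.122, 0.005], 0.56), ('tray_vial_1', [0.608, 0.086, 0.003], 0.35), ('latch_pivot', [0.606, 0.2, 0.023], 0.74)]
[('latch_peg', [0.576, 0.236, 0.038], 0.81), ('tray', [0.62, 0.124, -0.0], 0.9), ('tray_vial_1', [0.499, 0.248, -0.002], 0.92), ('tray_vial_1', [0.414, 0.267, 0.004], 0.73), ('tray_vial_1', [0.62, 0.118, 0.002], 0.48), ('tray_vial_1', [0.608, 0.084, 0.003], 0.47), ('tray_vial_1', [0.633, 0.16, 0.003], 0.45), ('tray_vial_1', [0.69, 0.22, 0.002], 0.27)]
```

Emit:
{"method": "jog_arm", "body": {
  "rows": "0.6 0.01 0 0 0 0 0;0.6 0.02 0 0 0 0 0;0.6 0.03 0 0 0 0 0;0.6 0.04 0 0 0 0 0;0.6 0.05 0 0 0 0 0;0.6 0.06 0 0 0 0 0;0.6 0.07 0 0 0 0 0;0.6 0.076 0 0 0 0 0;0.6 0.08 0 0 0 0 0;0.6 0.083 0 0 0 0 0;0.6 0.083 0 0 0 0 0"
}}

```text
time_s: 16.05
position: [0.5985, 0.1259, 0.0344]
tcp_rot: [[0.996, -0.09, 0.0], [-0.09, -0.996, 0.0], [0.0, -0.0, -1.0]]
force: [-1.3, -0.6, -1.0]
opening: 0.595
grasp_force: 0.9
```

Emit:
{"method": "jog_arm", "body": {
  "rows": "0.6 0.003 0 0 0 0 0;0.6 0.006 0 0 0 0 0;0.6 0.006 0 0 0 0 0"
}}

```text
time_s: 16.3
position: [0.6017, 0.1255, 0.0345]
tcp_rot: [[0.996, -0.09, 0.001], [-0.09, -0.996, -0.0], [0.001, -0.0, -1.0]]
force: [-2.4, 0.6, -1.5]
opening: 0.602
grasp_force: 1.0
```

Emit:
{"method": "jog_arm", "body": {
  "rows": "0.6 0.003 0 0 0 0 0;0.6 0.006 0 0 0 0 0;0.6 0.006 0 0 0 0 0"
}}

```text
time_s: 16.55
position: [0.6021, 0.1255, 0.0345]
tcp_rot: [[0.996, -0.09, -0.005], [-0.09, -0.996, 0.0], [-0.005, 0.0, -1.0]]
force: [-6.3, 0.6, 3.1]
opening: 0.602
grasp_force: 3.1
```

Emit:
{"method": "jog_arm", "body": {
  "rows": "0.6 0.004 0 0 0 0 0;0.6 0.008 0 0 0 0 0;0.6 0.01 0 0 0 0 0;0.6 0.01 0 0 0 0 0"
}}

```text
time_s: 16.88
position: [0.6025, 0.1253, 0.0345]
tcp_rot: [[0.996, -0.089, -0.015], [-0.089, -0.996, 0.0], [-0.015, 0.001, -1.0]]
force: [-12.8, 1.2, 9.8]
opening: 0.602
grasp_force: 6.8
```

Run:
```python
from h import *
for n in('side','scene'):
    p=capture(n); print([(l,np.round(d['point'],3).tolist(),round(d['conf'],2)) for l in('latch_peg','tray','tray_vial_1','latch_pivot') for d in spot_point(l,p)])
```

```text
[('latch_peg', [0.667, 0.013, 0.003], 0.6), ('latch_peg', [0.69, 0.22, -0.003], 0.54), ('latch_peg', [0.574, 0.228, 0.041], 0.51), ('tray', [0.657, 0.119, 0.001], 0.73), ('tray_vial_1', [0.406, 0.268, -0.002], 0.89), ('tray_vial_1', [0.674, 0.155, 0.006], 0.78), ('tray_vial_1', [0.498, 0.244, -0.003], 0.76), ('tray_vial_1', [0.662, 0.12, 0.007], 0.61), ('latch_pivot', [0.609, 0.202, 0.022], 0.92)]
[('latch_peg', [0.578, 0.236, 0.037], 0.46), ('tray', [0.663, 0.118, -0.001], 0.62), ('tray_vial_1', [0.413, 0.267, 0.001], 0.83), ('tray_vial_1', [0.5, 0.246, 0.001], 0.65), ('tray_vial_1', [0.665, 0.117, 0.0], 0.61), ('tray_vial_1', [0.65, 0.078, 0.003], 0.53), ('tray_vial_1', [0.673, 0.158, 0.002], 0.43), ('latch_pivot', [0.606, 0.202, 0.02], 0.85)]
```

Emit:
{"method": "jog_arm", "body": {
  "rows": "0.6 -0.012 0 0 0 0 0;0.6 -0.03 0 0 0 0 0;0.6 -0.04 0 0 0 0 0;0.6 -0.04 0 0 0 0 0;0.6 -0.04 0 -0.43 0 0 0;0.6 -0.04 0 -0.43 0 0 0;0.5 -0.04 0 -0.43 0 0 0;0.4 -0.04 0 -0.43 0 0 0;0.3 -0.04 0 -0.43 0 0 0;0.3 -0.04 0 -0.43 0 0 0;0.3 -0.22 -0.17 -0.43 0 0 0;0.3 -0.22 -0.17 -0.43 0 0 0;0.3 -0.22 -0.17 -0.43 0 0 0;0.3 -0.22 -0.17 -0.43 0 0 0;0.3 -0.22 -0.17 -0.43 0 0 0"
}}

```text
time_s: 18.63
position: [0.5063, 0.2209, 0.2497]
tcp_rot: [[0.996, -0.086, 0.001], [-0.086, -0.996, 0.0], [0.001, -0.0, -1.0]]
force: [0.9, -0.6, -0.1]
opening: 0.304
grasp_force: 0.0
```

Run:
```python
from h import *
p=wrist('w4.png')
for l in ['tray','latch_peg','latch_pivot','tray_vial_1']:
    print(l,[(np.round(d['point'],3).tolist(),round(d['conf'],2),wproj(p,d['point'])) for d in spot_point(l,p)])
i=cv2.imread('pics/w4.png'); cv2.imwrite('pics/w4c.png',cv2.resize(i[0:250,180:500],None,fx=2.4,fy=2.4,interpolation=cv2.INTER_CUBIC))
```

```text
tray [([0.659, 0.12, 0.002], 0.9, (396, 46))]
latch_peg [([0.585, 0.234, 0.04], 0.89, (305, 118))]
latch_pivot [([0.607, 0.203, 0.014], 0.83, (330, 97))]
tray_vial_1 [([0.495, 0.25, 0.0], 0.95, (302, 189)), ([0.655, 0.08, 0.004], 0.94, (430, 46)), ([0.666, 0.118, 0.008], 0.86, (399, 38)), ([0.679, 0.154, 0.002], 0.71, (367, 30)), ([0.665, 0.008, 0.002], 0.7, (491, 31)), ([0.411, 0.263, 0.004], 0.6, (299, 249))]
```

View pics/w4c.png

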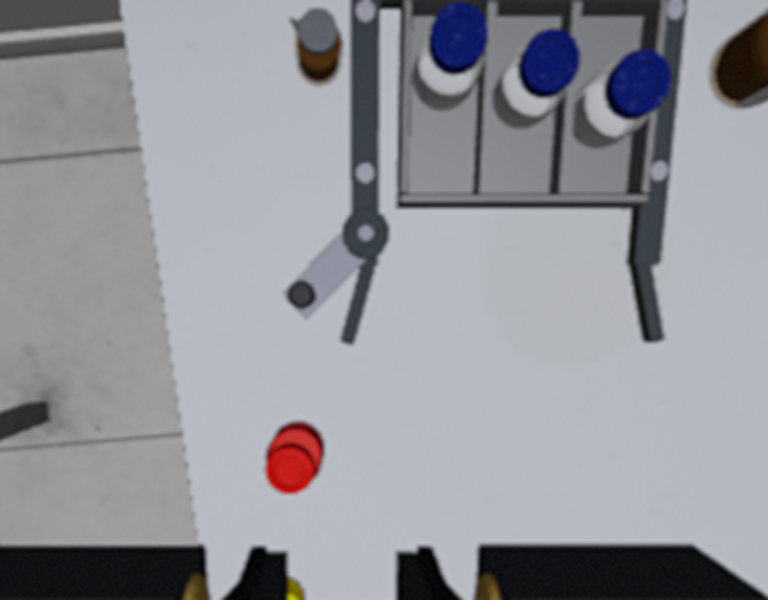

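The tray is home with three upright vials. The peg is at crop (300,294) and the pivot at (366,232).

Run:
```python
from h import *
p=wrist('w5.png'); s=bot.read_state()
g=unproj(p,180+300/2.4,294/2.4,.055); v=unproj(p,180+366/2.4,232/2.4,.024)
v=(v+np.array([.607,.2015,.0]))/2; d=(g-v)[:2]; print(g,v,np.hypot(*d),np.degrees(np.arctan2(d[1],d[0])))
g2=v[:2]+.042*d/np.hypot(*d); print('peg',g2)
R=s['tcp_rot'][:2,:2]; P=s['position'][:2]
a0=np.arctan2(d[1],d[0]); a1=np.radians(-90-5)+2*np.pi
print(a0,a1)
for k in range(0,15):
    a=a0+(a1-a0)*k/14; X=v[:2]+.042*np.array([np.cos(a),np.sin(a)]); print(k,np.round(X,4),np.round(R.T@(X-g2)/.5,3), np.round(R.T@(X-P)/.5,3))
```

```text
[0.58235827 0.231408   0.055     ] [0.60793143 0.1997371  0.012     ] 0.04070666495994578 128.91966878691255
peg [0.58154576 0.23241425]
2.2500726909121878 4.625122517784973
0 [0.5815 0.2324] [-0. -0.] [ 0.143 -0.041]
1 [0.5764 0.2275] [-0.009  0.011] [ 0.134 -0.03 ]
2 [0.5722 0.2218] [-0.017  0.023] [ 0.126 -0.018]
3 [0.569  0.2154] [-0.022  0.036] [ 0.121 -0.005]
4 [0.5669 0.2086] [-0.025  0.05 ] [0.118 0.009]
5 [0.566  0.2016] [-0.025  0.064] [0.118 0.023]
6 [0.5663 0.1944] [-0.023  0.078] [0.12  0.037]
7 [0.5678 0.1875] [-0.019  0.092] [0.124 0.051]
8 [0.5704 0.1809] [-0.013  0.105] [0.13  0.064]
9 [0.5741 0.1748] [-0.004  0.116] [0.139 0.075]
10 [0.5788 0.1695] [0.006 0.126] [0.149 0.085]
11 [0.5843 0.165 ] [0.018 0.134] [0.161 0.093]
12 [0.5906 0.1615] [0.031 0.14 ] [0.174 0.098]
13 [0.5973 0.1591] [0.045 0.143] [0.188 0.102]
14 [0.6043 0.1579] [0.059 0.144] [0.202 0.103]
```

Emit:
{"method": "jog_arm", "body": {
  "rows": "0.3 0.143 -0.041 0 0 0 0;0.3 0.143 -0.041 0 0 0 0;0.3 0.143 -0.041 0.2 0 0 0;0.3 0.143 -0.041 0.3 0 0 0;0.3 0.143 -0.041 0.34 0 0 0;0.3 0.143 -0.041 0.36 0 0 0;0.3 0.143 -0.041 0.38 0 0 0;0.3 0.143 -0.041 0.395 0 0 0;0.3 0.143 -0.041 0.395 0 0 0;0 0.143 -0.041 0.395 0 0 0;0 0.143 -0.041 0.395 0 0 0;0 0.143 -0.041 0.395 0 0 0;0 0.143 -0.041 0.395 0 0 0;0 0.143 -0.041 0.395 0 0 0;0 0.143 -0.041 0.395 0 0 0"
}}

```text
time_s: 20.18
position: [0.5822, 0.2336, 0.0543]
tcp_rot: [[0.996, -0.09, 0.005], [-0.09, -0.996, 0.001], [0.005, -0.001, -1.0]]
force: [1.3, -0.9, 6.7]
opening: 0.131
grasp_force: 30.0
```

Emit:
{"method": "jog_arm", "body": {
  "rows": "0 -0.009 0.011 -0.004 0 0 0;0 -0.017 0.023 -0.004 0 0 0;0 -0.022 0.036 -0.004 0 0 0;0 -0.025 0.05 -0.004 0 0 0;0 -0.025 0.064 -0.004 0 0 0;0 -0.023 0.078 -0.004 0 0 0;0 -0.019 0.092 -0.004 0 0 0;0 -0.019 0.092 -0.004 0 0 0"
}}

```text
time_s: 20.85
position: [0.564, 0.1888, 0.0544]
tcp_rot: [[0.996, -0.09, -0.005], [-0.09, -0.996, 0.001], [-0.005, -0.001, -1.0]]
force: [-3.7, 3.3, 4.6]
opening: 0.132
grasp_force: 30.0
```

Good: I'll do the rest of the arc, going slightly past the stop.

Emit:
{"method": "jog_arm", "body": {
  "rows": "0 0.006 0.013 0 0 0 0;0 0.015 0.024 0 0 0 0;0 0.025 0.034 0 0 0 0;0 0.037 0.042 0 0 0 0;0 0.05 0.048 0 0 0 0;0 0.064 0.051 0 0 0 0;0 0.078 0.052 0 0 0 0;0 0.084 0.052 0 0 0 0;0 0.084 0.052 0 0 0 0"
}}

```text
time_s: 21.6
position: [0.6042, 0.1587, 0.0544]
tcp_rot: [[0.996, -0.089, -0.004], [-0.089, -0.996, -0.0], [-0.004, 0.001, -1.0]]
force: [-3.7, -1.1, 4.6]
opening: 0.137
grasp_force: 30.0
```

Run:
```python
from h import *
for n in('side','scene'):
    p=capture(n); print([(l,np.round(d['point'],3).tolist(),round(d['conf'],2)) for l in('latch_peg','tray') for d in spot_point(l,p)])
```

```text
[('latch_peg', [0.599, 0.16, 0.037], 0.79), ('latch_peg', [0.69, 0.217, -0.001], 0.53), ('tray', [0.655, 0.119, 0.002], 0.87)]
[('latch_peg', [0.598, 0.161, 0.04], 0.67), ('tray', [0.661, 0.118, -0.001], 0.61), ('tray', [0.667, 0.008, -0.005], 0.35)]
```

Emit:
{"method": "jog_arm", "body": {
  "rows": "0 0.006 0 0 0 0 0;0 0.012 0 0 0 0 0;0 0.016 0 0 0 0 0;0 0.016 0 0 0 0 0"
}}

```text
time_s: 22.23
position: [0.6068, 0.1583, 0.0541]
tcp_rot: [[0.996, -0.089, -0.016], [-0.089, -0.996, -0.0], [-0.016, 0.002, -1.0]]
force: [-12.6, -0.2, 12.8]
opening: 0.134
grasp_force: 30.0
```

Force rose against the stop. Next I'll relax, open, rise and look.

Emit:
{"method": "jog_arm", "body": {
  "rows": "0 -0.008 0 0 0 0 0;0.15 -0.008 0 0 0 0 0;0.25 -0.008 0 0 0 0 0;0.3 -0.008 0 0 0 0 0;0.3 -0.008 0 0 0 0 0;0.3 -0.008 0 0 0 0 0;0.3 -0.008 0 -0.03 0 0 0;0.3 -0.008 0 -0.1 0 0 0;0.3 -0.008 0 -0.4 0 0 0;0.3 -0.008 0 -0.4 0 0 0;0.3 -0.008 0 -0.4 0 0 0;0.3 -0.008 0 -0.4 0 0 0;0.3 -0.2 0 -0.4 0 0 0;0.3 -0.2 0 -0.4 0 0 0;0.3 -0.2 0 -0.4 0 0 0;0.3 -0.2 0 -0.4 0 0 0"
}}

```text
time_s: 23.57
position: [0.5103, 0.1675, 0.2541]
tcp_rot: [[0.996, -0.089, -0.004], [-0.089, -0.996, -0.0], [-0.004, 0.0, -1.0]]
force: [-0.0, -0.0, 0.0]
opening: 0.3
grasp_force: 0.0
```

Run:
```python
from h import *
p=wrist('w6.png')
for l in ['tray','latch_peg','latch_pivot','tray_vial_1']:
    print(l,[(np.round(d['point'],3).tolist(),round(d['conf'],2),wproj(p,d['point'])) for d in spot_point(l,p)])
i=cv2.imread('pics/w6.png'); cv2.imwrite('pics/w6c.png',cv2.resize(i[0:250,180:500],None,fx=2.4,fy=2.4,interpolation=cv2.INTER_CUBIC))
```

```text
tray [([0.657, 0.12, 0.001], 0.69, (351, 55))]
latch_peg [([0.607, 0.159, 0.038], 0.81, (322, 100))]
latch_pivot [([0.607, 0.203, 0.019], 0.87, (286, 104))]
tray_vial_1 [([0.654, 0.079, 0.003], 0.94, (385, 55)), ([0.495, 0.247, -0.001], 0.89, (266, 194)), ([0.664, 0.12, 0.004], 0.84, (351, 48)), ([0.678, 0.155, 0.003], 0.6, (321, 39))]
```

View pics/w6c.png

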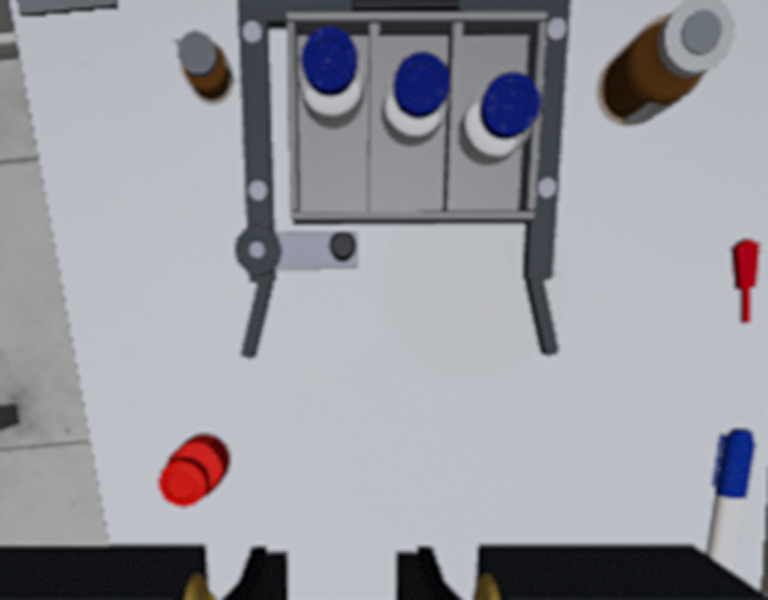

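The latch lies straight across at (300,250), the tray is against the back stop, and all three vials are upright. I'll hand it in.

```bash
python3 -c "
from rig import bot
print(bot.hand_in())"
```

```text
the job is handed in; nothing more can be done
None
```

The job is handed in: the last picture showed the tray against the back stop with all three vials upright and the latch straight across the mouth, and the nearby things looked undisturbed; no verdict came back.

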